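Stack the tins on the kitchen scale and log the weight

TASK

Build a column of the three closed tins on the kitchen scale: on the tall tin that already stands on its pan set the middle-height tin, then the flattest tin on top, each set down gently (not dropped), right way up and squarely, with its edges flush with the tin below. When the column stands, press the scale's large round key fully down and let it up, then the small round key in the same way, one at a time and no key before the column is complete. Leave everything else where it is.

Things in the scene. Friction and masses are not known exactly. Their poses are not given: they have to be found in the camera images.
- scale: Flat kitchen scale, fixed to the table: grey base 250 mm (x) by 210 mm (y), its top 34 mm above the table; a dark steel pan 165 x 200 mm on the far part of it, pan surface 43 mm above the table; the strip nearest the robot carries two keys and a small dark display. Origin under the base's centre on the table; x points away from the robot, y to the left; turned up to 0.25 rad.
- pan (a point): Centre of the scale pan's upper surface, 37 mm in x from the scale's origin, 43 mm above the table; axes as the scale.
- key_large_top (a point): Centre of the top of the large round pale key (34 mm across) in its black housing, at the left (+y) end of the keypad strip, at scale x -90, y +55 mm. Press straight down.
- key_small_top (a point): Centre of the top of the small round pale key (20 mm across) in its black housing, at the right (-y) end of the strip, at scale x -90, y -55 mm. Press straight down.
- key_large (a joint): Travel of the large key in m: 0 up, 0.006 fully down (about 4 N); springs back.
- key_small (a joint): Travel of the small key in m: 0 up, 0.006 fully down (about 4 N); springs back.
- tin_tall: Closed rectangular tin of plain bare metal with a flat lid, the tallest of the three tins: 60 mm (its x) by 110 mm (its y) by 80 mm high, about 0.5 kg. Starts standing near the middle of the scale pan, loose, turned a little on it. Origin at the centre of its underside, z up.
- tin_mid: Closed rectangular tin of plain bare metal with a flat lid, the middle one in height of the three tins: 60 mm (its x) by 110 mm (its y) by 60 mm high, about 0.35 kg. Starts lid up on the table to the left or the right of the scale (it changes places with the other loose tin). Origin at the centre of its underside, z up.
- tin_flat: Closed rectangular tin of plain bare metal with a flat lid, the flattest of the three tins: 60 mm (its x) by 110 mm (its y) by 40 mm high, about 0.25 kg. Starts lid up on the table to the left or the right of the scale (it changes places with the other loose tin). Origin at the centre of its underside, z up.
- cup: Bystander: aluminium measuring cup with a handle, 76 mm across, 70 mm high, behind the left tin. Origin under its centre.
- jar: Bystander: glass jar with steel cap, 68 mm across, 85 mm high, behind the right tin. Origin under its centre.
- mortar: Bystander: grey stone bowl, 120 mm across, 65 mm high, far left. Origin under its centre.
- can: Bystander: round steel can, 76 mm across, 100 mm high, far right. Origin under its centre.
- spoon: Bystander: wooden spoon, 220 mm long, lying across the table near the robot on the right. Origin under its middle.
There are look-alikes about, which are no part of the job. Leave any blue, pink or red look-alike of the tin_flat alone.

How it is judged:
By the outcome, as a careful person would: the job done as asked, in the order asked, and still so for the second after the job is handed in, with the robot touching nothing.
It also fails if it takes over 72 s, if anything falls off the work surface, if the arm or the gripper's body presses on something with over 40 N, if the wrist force passes 120 N, or if a joint passes its speed limit or range.

ROBOT

A 6-joint arm with a two-finger parallel gripper is mounted at the origin on the work surface. World frame = base frame: x ahead of the robot, y to its left, z up, the work surface at z = 0. Lengths are in m, angles in rad, forces in N, time in s.
With the tool pointing down it reaches from about 0.375 to 0.9 m from the base axis. Payload 3.1 kg.
Tool frame: the origin (TCP) lies at the very end of the fingers, on their centre line; the grasp point (between the pads) lies 19 mm behind it; z points along the fingers, y is the line along which they close (so a half turn about z gives the same grasp; the last joint's range is limited). The gripper opens to 85 mm and grips with 20 to 120 N. Pads are 22 mm wide; open, the fingers measure 114 mm over their backs; the gripper's body (76 mm by 85 mm) begins 54 mm behind the grasp point. The pads swing forward as they close: fully open they stand 13 mm farther back than shut.
Start: joints at [-0.178, 0.527, 1.433, -0, 1.181, -0.178], TCP at [0.625, 0, 0.206] pointing down, gripper open.
Joint ranges: [-3.08, 3.08], [-0.75, 2.2], [0.22, 2.44], [-1.43, 4.57], [0, 2.65], [-2.85, 2.85]. Speed limits (rad/s): [2.79, 2.79, 3.14, 3.14, 3.14, 3.14].

INTERFACE

Orientations are given as a unit quaternion [x, y, z, w].
In Python, from station import manip, vision gives the robot as it stands.
- The arm moves only by the tool drive_tool, never from a script. Its argument "deltas" is a list that holds one entry, the list of rows, each a list of 4 numbers: the shift along the tool's x, y, z in mm, then the turn about the tool's z in rad. A call has 1 to 5 rows; each row is the pose to reach, as a shift and turn from the pose commanded when the call began, along the tool's axes at that moment; what a row does not reach only later rows make up. A row lasts 1/12 s, in which the tool goes at most 41.7 mm and 7.16 degrees, less where a joint would pass 70% of its speed; a pose out of reach is approached as far as the arm can. A call with a gripper value outside its range is refused whole. "jaw" is the finger opening in mm, from 0 to 85.4, set as the call begins (left out, the last holds). The fingers move at their own pace and stop on an object; "force" is the grip in N (left out, the last holds). Time passes only in rows, so rows that repeat a pose let the fingers close. It gives the time, the measured TCP pose, the force, the opening and the grip force at its end, in the units of the state.
- manip.sense(): the state, without advancing time (a new reading comes with each control period).
- vision.snapshot(name): name is "scene" or "side" or "wrist"; returns the picture (480x640x3 uint8, red, green, blue); there is no depth.
- vision.camera_model(name): a dict with "camera_matrix" (3x3 intrinsics, pixels), "rvec" (rotation vector, rad) and "tvec" (3), from world to camera coordinates, as OpenCV has them. Camera axes: x right, y down, z forward; pixel columns grow to the right and rows downward; lengths in m; the calibration is good to about 2 mm. A picture is of the moment at which its call begins: read the wrist's pose just before it. camera_model takes no time and is no camera call; for the wrist camera it gives the pose at the moment of the call.
- manip.sign_off(): hands the job in; it is judged then, once.
The state is a dict: "t": time; "q": joint angles; "qd": joint speeds; "tau": joint torques, N m; "tcp_pos": TCP position; "tool_rot": TCP orientation; "force": force on the tool from outside, world axes, zero at the start; "ft_torque": the same for the moment, N m; "finger_gap": opening from 0.0 (shut) to 1.0 (fully open); "gripper_force": force on a finger pad.
Only numpy, scipy, OpenCV 4.12 (cv2) and the standard library are available. Lean on these libraries where they do the work, as an engineer would, in place of code of your own. Each camera call takes 0.05 s, during which the arm holds its last target. There are 200 camera calls.

## Working session

There is one attempt and no reset: what is moved stays moved. The work goes in short steps, Python scripts to look and compute and a tool call to move; the robot and the scene stay as the last step left them, time stands still between calls to the robot, and variables do not carry over. Pictures are saved under pics/ and viewed, at most 10 in all, crops included, and the job is handed in when it is done.

Besides the shell and the picture viewer there is one more tool, called after "Request:" as a command line: name --argument value ..., lists and objects as JSON in quotes. drive_tool: Moves the arm, as the interface text tells. Its arguments: {"type":"object","properties":{"deltas":{"type":"array"},"jaw":{"type":"number"},"force":{"type":"number"}},"required":["deltas"]}

```bash
mkdir -p pics; ls
cat > h.py <<'E'
import numpy as np, cv2
from station import manip, vision
def save(n,f):
    im=vision.snapshot(n); cv2.imwrite(f,im[:,:,::-1]); return im
def cam(n):
    m=vision.camera_model(n); K=np.array(m["camera_matrix"]); R=cv2.Rodrigues(np.array(m["rvec"],float))[0]; t=np.array(m["tvec"],float).ravel()
    return K,R,t
def ray(n,uv,z,c=None):
    K,R,t=c or cam(n); d=R.T@np.linalg.inv(K)@np.array([uv[0],uv[1],1.]); o=-R.T@t
    return o+d*(z-o[2])/d[2]
def proj(n,P,c=None):
    K,R,t=c or cam(n); p=K@(R@np.array(P)+t); return p[:2]/p[2]
E
python3 - <<'E'
from h import *
a=save("scene","pics/s1.png"); b=save("side","pics/d1.png"); c=save("wrist","pics/w1.png")
for n in("scene","side","wrist"):
    K,R,t=cam(n); print(n,(-R.T@t).round(3),R[2].round(2),K[0,0])
print(manip.sense())
E
```

```text
pics
scene [ 1.34  -0.351  0.945] [-0.67  0.28 -0.69] 495.0864993253941
side [-0.058 -1.003  0.798] [ 0.41  0.73 -0.55] 524.8330366989206
wrist [0.625 0.065 0.372] [-0.   -0.26 -0.97] 340.09856173695533
{'t': 0.15, 'q': array([-1.78507179e-01,  5.28274625e-01,  1.43364184e+00, -4.81902422e-06,
        1.18140008e+00, -1.78522429e-01]), 'qd': array([ 0.00093793, -0.00333149, -0.00404286, -0.00074941,  0.00160023,
       -0.00184647]), 'tau': array([ 1.17890530e-03, -4.42742836e+01, -1.78276026e+01, -2.15643640e-04,
        5.61750654e-03, -9.84718270e-06]), 'tcp_pos': array([6.24390254e-01, 1.33533064e-04, 2.05234167e-01]), 'tool_rot': array([ 7.07100479e-01,  7.07112558e-01, -4.93407827e-04, -7.06758229e-04]), 'force': array([ 0.90367491,  0.03518543, -0.92417763]), 'ft_torque': array([-0.04531111,  0.01952618, -0.01405672]), 'gripper_force': 0.0, 'finger_gap': 1.0000209464190017}
```

View pics/s1.png

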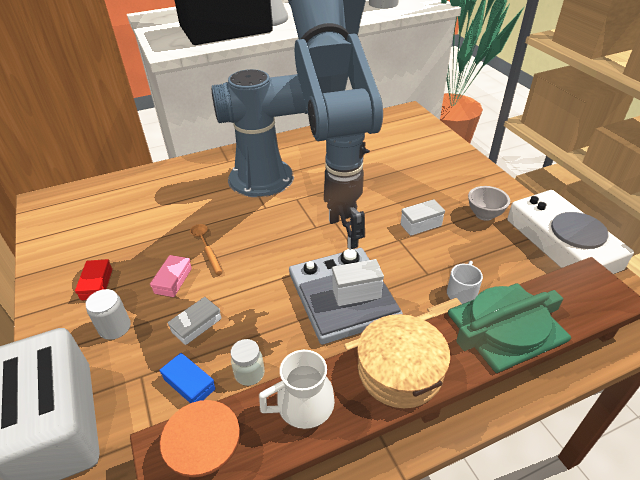

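View pics/d1.png

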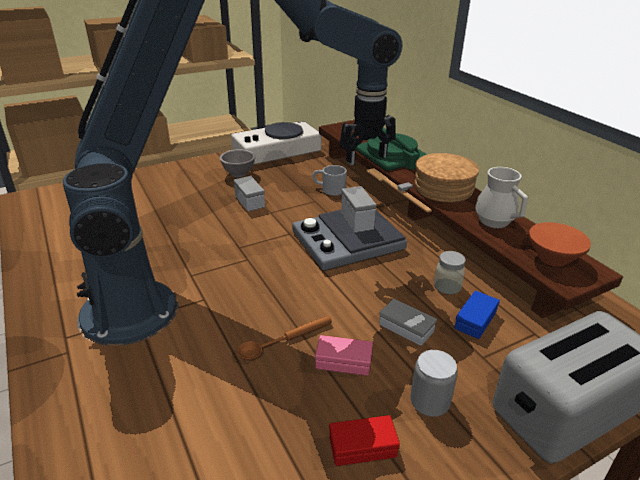

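Candidates for the flat tin are the bare-metal one right of the scale (scene 195,320), the bare-metal one on the left (423,217), and the pink (171,275), red (95,280) and blue (187,378) look-alikes, which are excluded by colour. By shape, the right grey one looks flat and the left grey one mid. I'll check both in one close crop.

Run:
```python
from h import *
a=cv2.imread("pics/s1.png"); 
def c(im,x,y,w,h): return cv2.resize(im[y:y+h,x:x+w],(400,300),interpolation=cv2.INTER_CUBIC)
b=cv2.imread("pics/d1.png")
cv2.imwrite("pics/c1.png",np.vstack([np.hstack([c(a,150,275,100,75),c(a,375,175,100,75)]),np.hstack([c(a,280,232,133,100),c(b,370,280,80,60)])]))
# pixel->world guesses
for n,p in (("scene",(195,318)),("scene",(423,214)),("scene",(346,282))): print(n,p,ray(n,p,.05).round(3))
```

```text
scene (195, 318) [ 0.547 -0.341  0.05 ]
scene (423, 214) [0.445 0.341 0.05 ]
scene (346, 282) [0.591 0.027 0.05 ]
```

View pics/c1.png

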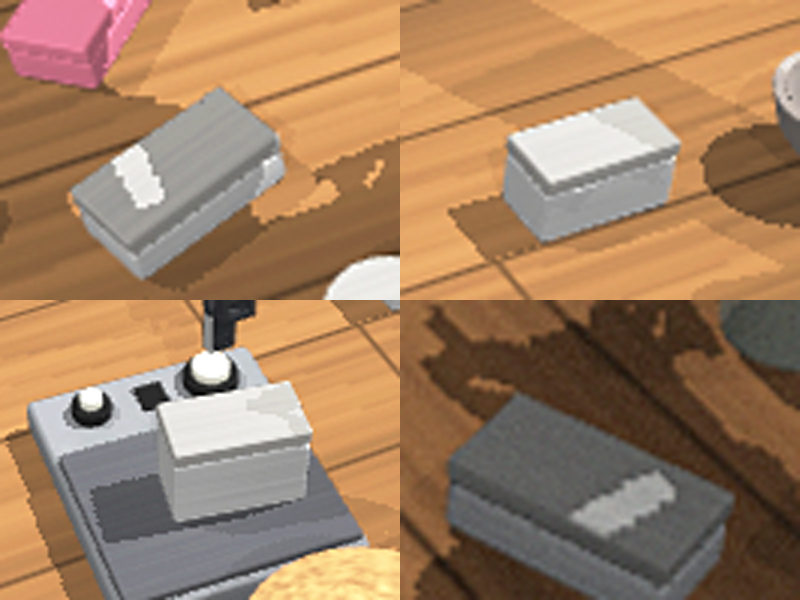

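The crop confirms it: top left is the flat tin (bare metal, lid corners about scene (205,297), (220,307), (183,337), (169,324)). Top right is the mid tin (lid corners (435,199), (445,210), (413,222), (402,210)). Bottom left shows the tall tin on the pan.

```bash
cat >> h.py <<'E'
def rect(P):  # 4 lid corners -> centre, yaw of long axis, sides
    P=np.array(P,np.float32)[:,:2]; (c,(w,h),a)=cv2.minAreaRect((P*1000).astype(np.float32)); 
    a=np.radians(a)+(np.pi/2 if h>w else 0); a=(a+np.pi/2)%np.pi-np.pi/2
    return np.round(P.mean(0)*1000,1),np.round(a,3),round(min(w,h),1),round(max(w,h),1)
E
python3 - <<'E'
from h import *
for nm,z,C in (("flat",.04,[(205,297),(220,307.5),(183,337.5),(168.7,323.7)]),("mid",.06,[(435,199.5),(445,210.5),(413,222.5),(401.7,210.5)]),("tall",.123,[(377,259.3),(383.7,275),(337,286),(332,267)])):
    print(nm,rect([ray("scene",p,z) for p in C]))
K,R,t=cam("wrist"); s=manip.sense(); from scipy.spatial.transform import Rotation as Ro
T=Ro.from_quat(s["tool_rot"]).as_matrix(); print(T.round(2)); print("cam in tool",(T.T@(-R.T@t-s["tcp_pos"])).round(3), (R@T).round(2))
E
```

```text
flat (array([ 531.8, -340. ], dtype=float32), np.float64(-1.099), 57.5, 112.3)
mid (array([442.9, 343.7], dtype=float32), np.float64(-1.542), 59.0, 114.1)
tall (array([634. ,  34.6], dtype=float32), np.float64(1.373), 61.3, 112.8)
[[-0.  1. -0.]
 [ 1.  0.  0.]
 [ 0. -0. -1.]]
cam in tool [ 0.065 -0.    -0.167] [[-0.    1.   -0.  ]
 [-0.97 -0.   -0.26]
 [-0.26  0.    0.97]]
```

View pics/w1.png

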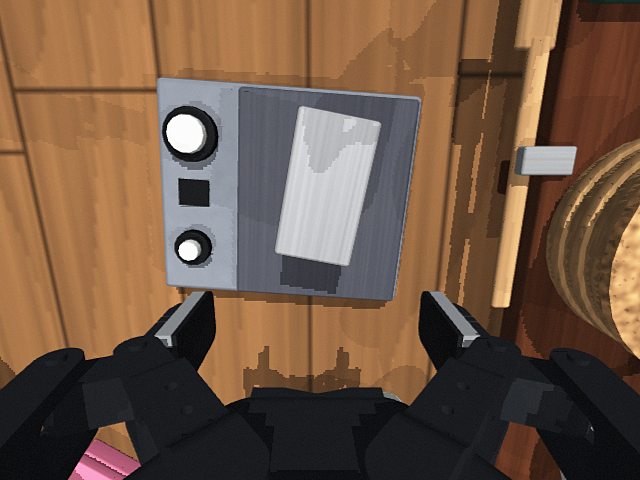

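The wrist view shows the tall tin's lid at about (300,107), (380,123), (350,265), (276,250). The large key is at (186,133) and the small key at (191,249). I'm moving the camera over the mid tin.

Request:
drive_tool --deltas '[[[31, -20, 0, 0], [62, -40, 0, 0], [93, -60, 0, 0], [124, -80, 0, 0], [155, -100, 0, 0]]]'

```text
t: 0.57
tcp_pos: [0.5237, 0.1561, 0.2057]
tool_rot: [0.707, 0.707, -0.0, -0.0]
force: [-0.6, 0.5, -0.6]
finger_gap: 1.003
gripper_force: 0.0
```

Request:
drive_tool --deltas '[[[31, -20, 10, 0], [62, -40, 20, 0], [93, -60, 30, 0], [124, -80, 40, 0], [124, -80, 40, 0]]]'

```text
t: 0.98
tcp_pos: [0.4387, 0.2826, 0.164]
tool_rot: [0.705, 0.709, -0.003, -0.003]
force: [-0.0, -0.8, 0.2]
finger_gap: 0.998
gripper_force: 0.0
```

Request:
drive_tool --deltas '[[[0, 0, 0, 0], [0, 0, 0, 0]]]'

```text
t: 1.15
tcp_pos: [0.4453, 0.2791, 0.1661]
tool_rot: [0.707, 0.707, 0.0, 0.0]
force: [-0.5, -0.4, 0.1]
finger_gap: 1.003
gripper_force: 0.0
```

```bash
cat >> h.py <<'E'
from scipy.spatial.transform import Rotation as Ro
def lid(im,c,z,seed,mask=None,lo=130,sat=45,dbg=None):
    hsv=cv2.cvtColor(im,cv2.COLOR_RGB2HSV)
    m=((hsv[...,1]<sat)&(hsv[...,2]>lo)).astype(np.uint8) if mask is None else mask
    m=cv2.morphologyEx(m,cv2.MORPH_OPEN,np.ones((3,3)))
    cs,_=cv2.findContours(m,cv2.RETR_EXTERNAL,cv2.CHAIN_APPROX_NONE)
    k=max(cs,key=lambda k:cv2.pointPolygonTest(k,tuple(map(float,seed)),True))
    h=cv2.convexHull(k)[:,0]
    P=np.array([ray("wrist",p,z,c)[:2]*1000 for p in h],np.float32)
    r=cv2.minAreaRect(P); B=cv2.boxPoints(r)
    if dbg:
        o=im[:,:,::-1].copy(); cv2.drawContours(o,[k],-1,(0,0,255),1); cv2.imwrite(dbg,o)
    return rect(B/1000)
E
python3 - <<'E'
from h import *
c0=cam("wrist"); s=manip.sense(); im=save("wrist","pics/w2.png")
print(s["t"],s["tcp_pos"],s["force"])
print("mid",lid(im,c0,.06,(320,149),dbg="pics/w2m.png"), proj("wrist",[.443,.344,.06],c0))
hsv=cv2.cvtColor(im,cv2.COLOR_RGB2HSV); print(hsv[149,250:400:10])
E
```

```text
1.15 [0.44531669 0.27907413 0.16606306] [-0.50684105 -0.35566633  0.11570964]
mid (array([435.3, 346.6], dtype=float32), np.float64(1.566), 58.1, 107.2) [313.47320962 149.25125839]
[[ 14 145 156]
 [ 13 145 142]
 [110   4 190]
 [110   4 187]
 [100   4 198]
 [ 90   5 192]
 [120   7 187]
 [113   5 196]
 [120   8 164]
 [ 95  11 144]
 [ 13 151 125]
 [ 14 143 152]
 [ 13 145 142]
 [ 14 144 143]
 [ 14 150 155]]
```

View pics/w2m.png

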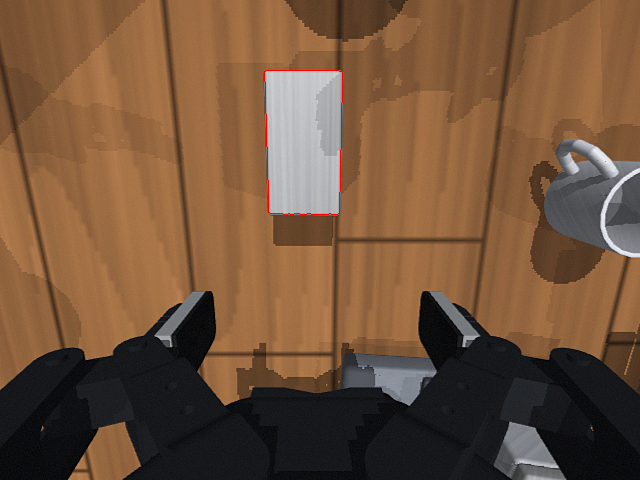

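The contour fits the mid tin's lid cleanly, centred at about pixel (304,142). Next I measure the tall tin and the keys from the first wrist picture, using its recorded pose.

Run:
```python
from h import *
s=manip.sense(); K,R,t=cam("wrist"); T=Ro.from_quat(s["tool_rot"]).as_matrix()
RT=R@T; o=T.T@(-R.T@t-s["tcp_pos"]); print("cam off",o.round(4))
T0=Ro.from_quat([.7071005,.7071126,-.000493,-.000707]).as_matrix(); p0=np.array([.62439,.0001335,.205234])
R0=RT@T0.T; t0=-R0@(p0+T0@o); c=(K,R0,t0)
im=cv2.imread("pics/w1.png")[:,:,::-1].copy(); hsv=cv2.cvtColor(im,cv2.COLOR_RGB2HSV)
for lo in(150,165,180): print(lo,lid(im,c,.123,(328,186),lo=lo,dbg="pics/w1t%d.png"%lo))
print([ray("wrist",p,.123,c).round(4)[:2] for p in((300,107),(380,123),(350,265),(276,250))])
for nm,sd in(("L",(186,133)),("S",(191,249))):
    m=((hsv[...,1]<45)&(hsv[...,2]>215)).astype(np.uint8)
    n,l,st,ce=cv2.connectedComponentsWithStats(m); i=l[sd[1],sd[0]]; print(nm,st[i],ce[i],ray("wrist",ce[i],.042,c).round(4))
# scale base outline
C=[(159,78),(421,97),(393,300),(168,285)]; print("scale",rect([ray("wrist",p,.034,c) for p in C]))
print(hsv[186,240:400:10,2], hsv[186,240:400:10,1])
# refine mid in scene pic
a=cv2.imread("pics/s1.png")[:,:,::-1].copy(); print([proj("scene",[.4353+dx,.3466+dy,.06]).round(1) for dx in(-.03,.03) for dy in(-.055,.055)])
```

```text
cam off [ 0.0651 -0.     -0.1669]
150 (array([630.4,  36.2], dtype=float32), np.float64(1.38), 57.9, 107.4)
165 (array([630.6,  36.3], dtype=float32), np.float64(1.38), 57.4, 106.9)
180 (array([630.4,  36.4], dtype=float32), np.float64(1.382), 56.3, 106.7)
[array([0.613 , 0.0931]), array([0.6684, 0.0827]), array([ 0.6502, -0.0214]), array([ 0.5933, -0.0093])]
L [ 166  115   37   37 1076] [184.35594796 132.91171004] [0.5017 0.0797 0.042 ]
S [179 240  19  20 279] [187.73476703 250.50537634] [ 0.4936 -0.034   0.042 ]
scale (array([593.4,  18.2], dtype=float32), np.float64(-0.072), 204.4, 241.7)
[103 100  97 101 100 206 212 213 207 206 205 208 204  91 110 107] [32 36 34 35 31  6  5  6  7  5  4  5  4 31 32 29]
[array([401.1, 208. ]), array([433.8, 198. ]), array([412.1, 220.2]), array([445.5, 209.7])]
```

Request:
drive_tool --deltas '[[[34, -5, 0, 0], [68, -10, 0, 0], [68, -10, 30, 0], [68, -10, 60, 0], [68, -10, 75, 0]]]' --jaw 85

```text
t: 1.62
tcp_pos: [0.4352, 0.3458, 0.0889]
tool_rot: [0.708, 0.707, -0.001, -0.0]
force: [-0.8, 0.5, 0.0]
finger_gap: 0.998
gripper_force: 0.0
```

Request:
drive_tool --deltas '[[[0, 0, 20, 0], [0, 0, 38, 0], [0, 0, 54, 0], [0, 0, 66, 0], [0, 0, 73, 0]]]'

```text
t: 2.03
tcp_pos: [0.4361, 0.3455, 0.0168]
tool_rot: [0.708, 0.706, -0.001, -0.0]
force: [0.4, 0.1, 0.3]
finger_gap: 0.998
gripper_force: 0.0
```

Request:
drive_tool --deltas '[[[0, 0, 0, 0], [0, 0, 0, 0]]]'

```text
t: 2.2
tcp_pos: [0.4361, 0.3464, 0.0182]
tool_rot: [0.708, 0.707, 0.0, 0.0]
force: [0.1, -0.1, 0.1]
finger_gap: 0.994
gripper_force: 0.0
```

Run:
```python
from h import *
s=manip.sense(); print(s); save("wrist","pics/w3.png")
```

```text
{'t': 2.2, 'q': array([ 4.70712881e-01,  7.19817149e-01,  1.74072926e+00, -7.04805763e-05,
        6.80593663e-01,  4.72440144e-01]), 'qd': array([ 0.01097527, -0.01871351, -0.00368719,  0.00127898, -0.00082287,
       -0.00079988]), 'tau': array([-9.97759541e-02, -4.26176226e+01, -8.60135525e+00, -3.62695799e-03,
        8.49945936e-03, -9.11853112e-04]), 'tcp_pos': array([0.43606611, 0.34642675, 0.01817724]), 'tool_rot': array([7.07697832e-01, 7.06515199e-01, 2.08391634e-04, 9.09530222e-05]), 'force': array([ 0.11664743, -0.09038223,  0.12592134]), 'ft_torque': array([-0.04163658, -0.02798539,  0.00891523]), 'gripper_force': 0.0, 'finger_gap': 0.9943893532010791}
```

View pics/w3.png

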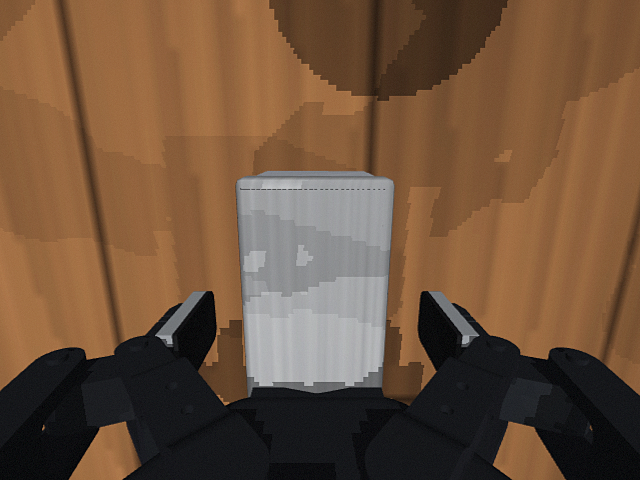

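The open fingers straddle the mid tin, which is centred at column ≈316 against a finger midpoint of 317. Closing and lifting.

Request:
drive_tool --deltas '[[[0, 0, 0, 0], [0, 0, 0, 0], [0, 0, 0, 0], [0, 0, 0, 0], [0, 0, 0, 0]]]' --jaw 50 --force 45

```text
t: 2.67
tcp_pos: [0.4357, 0.3473, 0.0192]
tool_rot: [0.707, 0.707, 0.001, 0.0]
force: [0.2, -0.9, 5.9]
finger_gap: 0.688
gripper_force: 50.3
```

Request:
drive_tool --deltas '[[[0, 0, 0, 0], [0, 0, 0, 0], [0, 0, 0, 0], [0, 0, -4, 0], [0, 0, -8, 0]]]'

```text
t: 3.08
tcp_pos: [0.4341, 0.3467, 0.0257]
tool_rot: [0.707, 0.707, -0.001, -0.0]
force: [0.5, 0.2, -4.4]
finger_gap: 0.683
gripper_force: 49.7
```

Request:
drive_tool --deltas '[[[0, 0, -20, 0], [0, 0, -45, 0], [0, 0, -70, 0], [0, 0, -95, 0], [0, 0, -120, 0]]]'

```text
t: 3.5
tcp_pos: [0.4338, 0.3466, 0.1465]
tool_rot: [0.707, 0.707, -0.001, -0.0]
force: [0.3, 0.4, -4.6]
finger_gap: 0.684
gripper_force: 51.1
```

Request:
drive_tool --deltas '[[[0, 0, -20, 0], [0, 0, -40, 0], [0, 0, -52, 0], [0, 0, -52, 0], [0, 0, -52, 0]]]'

```text
t: 3.92
tcp_pos: [0.4345, 0.3469, 0.1979]
tool_rot: [0.707, 0.707, -0.0, -0.0]
force: [0.4, -0.6, -5.0]
finger_gap: 0.688
gripper_force: 51.2
```

Run:
```python
from h import *
c=cam("wrist"); s=manip.sense(); im=save("wrist","pics/w4.png"); print(s["tcp_pos"],s["tool_rot"],s["force"],s["finger_gap"],s["gripper_force"])
z=s["tcp_pos"][2]+.060-.0182
print(lid(im,c,z,(316,280),dbg="pics/w4m.png"))
```

```text
[0.43445055 0.34690671 0.19793615] [ 7.07030667e-01  7.07182884e-01 -5.03728203e-05 -3.76066458e-05] [ 0.40125774 -0.5721321  -4.98192991] 0.6876378379570871 51.1533397436142
(array([434.7, 357.9], dtype=float32), np.float64(1.561), 56.6, 86.9)
```

Request:
drive_tool --deltas '[[[-20, 12, 0, 0.02], [-50, 30, 0, 0.04], [-82, 50, 0, 0.06], [-115, 72, 0, 0.08], [-148, 94, 0, 0.1]]]'

```text
t: 4.38
tcp_pos: [0.528, 0.1976, 0.1959]
tool_rot: [0.742, 0.671, -0.002, -0.001]
force: [0.8, 1.1, -4.4]
finger_gap: 0.686
gripper_force: 51.1
```

```bash
cat >> h.py <<'E'
def goto(x,y,z,psi):  # mm, psi = world yaw of tool x; shift from measured pose in tool axes
    s=manip.sense(); T=Ro.from_quat(s["tool_rot"]).as_matrix(); d=T.T@(np.array([x,y,z])-1000*s["tcp_pos"])
    ps=np.arctan2(T[1,0],T[0,0]); print("t",s["t"],"tcp",(1000*s["tcp_pos"]).round(1),"psi",ps.round(4),"delta",d.round(1),"turn",round(ps-psi,4),"F",s["force"].round(1),"gap",round(s["finger_gap"],3))
E
python3 -c "
from h import *
goto(630.5,36.5,198,1.381)"
```

```text
t 4.3833 tcp [528.  197.6 195.9] psi 1.4708 delta [-150.   118.1   -2.4] turn 0.0898 F [ 0.8  1.1 -4.4] gap 0.686
```

Request:
drive_tool --deltas '[[[-32, 25, 0, 0.02], [-64, 50, 0, 0.04], [-96, 75, 0, 0.06], [-124, 97, 0, 0.08], [-144, 112, 0, 0.09]]]'

```text
t: 4.8
tcp_pos: [0.6268, 0.041, 0.1956]
tool_rot: [0.772, 0.636, -0.001, -0.0]
force: [0.5, -0.1, -3.9]
finger_gap: 0.689
gripper_force: 51.1
```

Request:
drive_tool --deltas '[[[-6, 4, 0, 0], [-6, 4, 10, 0], [-6, 4, 20, 0], [-6, 4, 30, 0], [-6, 4, 30, 0]]]'

```text
t: 5.22
tcp_pos: [0.6249, 0.0398, 0.1639]
tool_rot: [0.77, 0.638, -0.003, -0.003]
force: [-0.7, 0.0, -4.6]
finger_gap: 0.683
gripper_force: 51.0
```

```bash
python3 -c "
from h import *
goto(630.5,36.5,144,1.381)
save('scene','pics/s2.png'); save('side','pics/d2.png')
a=cv2.imread('pics/s2.png'); b=cv2.imread('pics/d2.png')
z=lambda im,x,y:cv2.resize(im[y:y+150,x:x+100],(400,600),interpolation=cv2.INTER_CUBIC)
cv2.imwrite('pics/c2.png',np.hstack([z(a,305,180),z(b,310,110)]))"
```

```text
t 5.2167 tcp [624.9  39.8 163.9] psi 1.3826 delta [-2.2  6.3 19.8] turn 0.0016 F [-0.7  0.  -4.6] gap 0.683
```

View pics/c2.png

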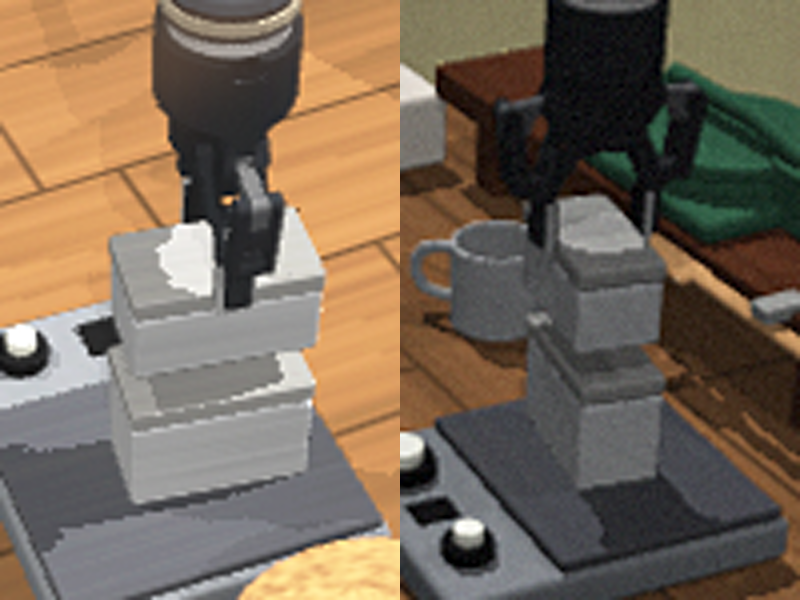

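The mid tin hangs upright above the tall one, slightly off. I'll settle and correct.

Request:
drive_tool --deltas '[[[0, 0, 0, 0], [0, 0, 0, 0], [0, 0, 0, 0]]]'

```text
t: 5.57
tcp_pos: [0.6293, 0.0383, 0.1688]
tool_rot: [0.771, 0.637, 0.001, 0.001]
force: [-0.6, -0.7, -4.2]
finger_gap: 0.687
gripper_force: 51.0
```

```bash
python3 -c "
from h import *
goto(630.4,36.5,144,1.381)"
```

```text
t 5.5667 tcp [629.3  38.3 168.8] psi 1.3815 delta [-1.6  1.4 24.8] turn 0.0005 F [-0.6 -0.7 -4.2] gap 0.687
```

Request:
drive_tool --deltas '[[[-1.5, 1.5, 6, 0], [-1.5, 1.5, 12, 0], [-1.5, 1.5, 18, 0], [-1.5, 1.5, 20, 0], [-1.5, 1.5, 20, 0]]]'

```text
t: 5.98
tcp_pos: [0.6291, 0.0362, 0.1466]
tool_rot: [0.771, 0.637, -0.001, -0.001]
force: [0.5, 0.8, -4.7]
finger_gap: 0.686
gripper_force: 51.0
```

Request:
drive_tool --deltas '[[[0, 0, 1, 0], [0, 0, 2, 0], [0, 0, 3, 0], [0, 0, 3, 0], [0, 0, 3, 0]]]'

```text
t: 6.4
tcp_pos: [0.6301, 0.0361, 0.1451]
tool_rot: [0.771, 0.637, 0.0, 0.0]
force: [-0.2, 0.8, -4.6]
finger_gap: 0.687
gripper_force: 51.1
```

```bash
python3 -c "
from h import *
goto(630.4,36.5,142,1.381)"
```

```text
t 6.4 tcp [630.1  36.1 145.1] psi 1.3808 delta [0.4 0.3 3.1] turn -0.0002 F [-0.2  0.8 -4.6] gap 0.687
```

Request:
drive_tool --deltas '[[[0.3, 0.3, 0.5, 0], [0.3, 0.3, 1, 0], [0.3, 0.3, 1.5, 0], [0.3, 0.3, 2, 0], [0.3, 0.3, 2, 0]]]'

```text
t: 6.82
tcp_pos: [0.6303, 0.0364, 0.1429]
tool_rot: [0.771, 0.637, -0.0, -0.0]
force: [0.4, -0.7, -4.4]
finger_gap: 0.687
gripper_force: 51.1
```

Request:
drive_tool --deltas '[[[0, 0, 0.5, 0], [0, 0, 1, 0], [0, 0, 1.5, 0], [0, 0, 1.5, 0]]]'

```text
t: 7.15
tcp_pos: [0.6305, 0.0364, 0.1423]
tool_rot: [0.771, 0.637, 0.0, 0.0]
force: [-2.6, -0.2, 1.1]
finger_gap: 0.685
gripper_force: 51.6
```

Contact: the load has moved onto the tall tin. Releasing gently and rising.

Request:
drive_tool --deltas '[[[0, 0, 0, 0], [0, 0, 0, 0], [0, 0, 0, 0]]]' --jaw 64 --force 20

```text
t: 7.4
tcp_pos: [0.6311, 0.0363, 0.142]
tool_rot: [0.771, 0.637, 0.001, 0.001]
force: [0.3, 0.6, 0.1]
finger_gap: 0.751
gripper_force: 0.0
```

Request:
drive_tool --deltas '[[[0, 0, 0, 0], [0, 0, 0, 0], [0, 0, 0, 0], [0, 0, 0, 0]]]' --jaw 84

```text
t: 7.73
tcp_pos: [0.6305, 0.0364, 0.1415]
tool_rot: [0.771, 0.637, 0.0, 0.0]
force: [0.9, 0.4, -1.2]
finger_gap: 0.988
gripper_force: 0.0
```

Request:
drive_tool --deltas '[[[0, 0, -10, 0], [0, 0, -30, 0], [0, 0, -60, 0], [-25, 0, -90, 0], [-50, 0, -110, 0]]]'

```text
t: 8.15
tcp_pos: [0.6222, -0.0122, 0.2553]
tool_rot: [0.77, 0.638, 0.002, 0.002]
force: [1.0, 0.4, 1.6]
finger_gap: 0.982
gripper_force: 0.0
```

Request:
drive_tool --deltas '[[[-15, 0, -10, 0], [-15, 0, -10, 0], [-15, 0, -10, 0], [-15, 0, -10, 0]]]'

```text
t: 8.48
tcp_pos: [0.6171, -0.0266, 0.2602]
tool_rot: [0.771, 0.637, -0.001, -0.001]
force: [1.0, 0.1, 0.4]
finger_gap: 0.984
gripper_force: 0.0
```

Run:
```python
from h import *
goto(630.4,36.5,142,1.381)
c=cam("wrist"); im=save("wrist","pics/w5.png")
print("mid on top",lid(im,c,.183,proj("wrist",[.6304,.0365,.183],c),dbg="pics/w5m.png"))
save('scene','pics/s3.png'); save('side','pics/d3.png')
a=cv2.imread('pics/s3.png'); b=cv2.imread('pics/d3.png'); w=cv2.imread('pics/w5m.png')
z=lambda im,x,y:cv2.resize(im[y:y+100,x:x+67],(400,600),interpolation=cv2.INTER_CUBIC)
cv2.imwrite('pics/c3.png',np.hstack([z(a,323,215),z(b,327,145)]))
```

```text
t 8.4833 tcp [617.1 -26.6 260.2] psi 1.3805 delta [ 64.4   1.4 118.2] turn -0.0005 F [1.  0.1 0.4] gap 0.984
mid on top (array([630.5,  36. ], dtype=float32), np.float64(1.378), 58.2, 108.4)
```

View pics/c3.png

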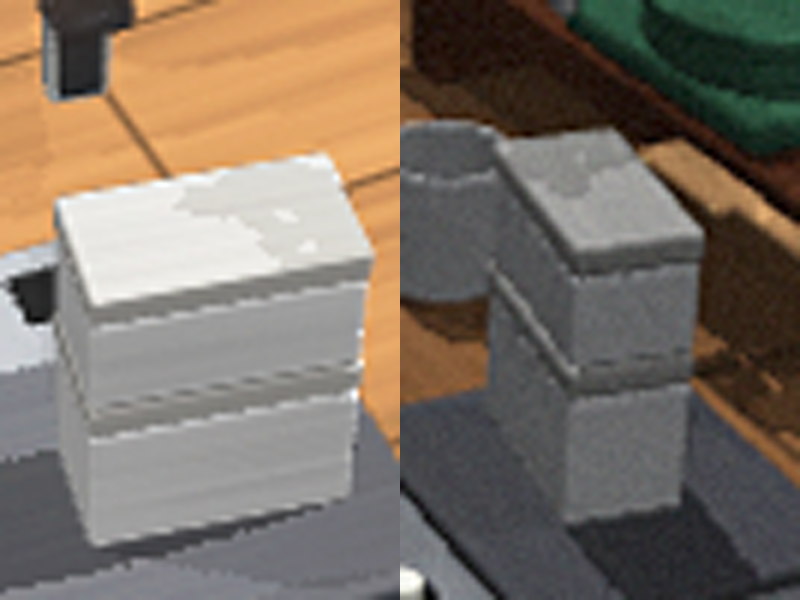

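The two tins stand flush in both views, and the wrist measure agrees: (630.5, 36.0, 1.378) against the tall tin's (630.4, 36.3, 1.380). Now on to the flat tin.

Request:
drive_tool --deltas '[[[-38, 1, 0, -0.07], [-76, 3, 0, -0.14], [-114, 5, 0, -0.21], [-150, 6, 0, -0.28], [-188, 8, 0, -0.33]]]'

```text
t: 9.05
tcp_pos: [0.59, -0.2136, 0.2604]
tool_rot: [0.654, 0.756, 0.0, -0.001]
force: [0.2, -0.1, 0.0]
finger_gap: 0.984
gripper_force: 0.0
```

```bash
python3 -c "
from h import *
goto(561,-398,160,2.04)"
```

```text
t 9.05 tcp [ 590.  -213.6  260.4] psi 1.7157 delta [-178.4  -55.1  100.2] turn -0.3243 F [ 0.2 -0.1  0. ] gap 0.984
```

Request:
drive_tool --deltas '[[[-32, -10, 15, -0.06], [-64, -20, 32, -0.12], [-98, -30, 50, -0.19], [-130, -40, 70, -0.25], [-162, -50, 88, -0.31]]]'

```text
t: 9.47
tcp_pos: [0.5631, -0.3813, 0.1712]
tool_rot: [0.53, 0.848, 0.0, -0.001]
force: [0.0, -0.6, -0.7]
finger_gap: 0.984
gripper_force: 0.0
```

Request:
drive_tool --deltas '[[[-17, 0, 12, -0.01], [-17, 0, 12, -0.01], [-17, 0, 12, -0.01], [-17, 0, 12, -0.01]]]'

```text
t: 9.8
tcp_pos: [0.5712, -0.3946, 0.1612]
tool_rot: [0.527, 0.85, 0.0, -0.001]
force: [0.2, -0.5, -0.6]
finger_gap: 0.985
gripper_force: 0.0
```

Run:
```python
from h import *
c=cam("wrist"); goto(561,-398,160,2.04); im=save("wrist","pics/w6.png")
for lo in(70,90,110): print("flat",lid(im,c,.04,proj("wrist",[.532,-.340,.04],c),lo=lo,dbg="pics/w6m.png"))
print(proj("wrist",[.532,-.340,.04],c))
```

```text
t 9.8 tcp [ 571.2 -394.6  161.2] psi 2.0318 delta [  1.5 -10.7   1.2] turn -0.0082 F [ 0.2 -0.5 -0.6] gap 0.985
flat (array([ 526.3, -341.7], dtype=float32), np.float64(-1.167), 58.9, 108.3)
flat (array([ 526.3, -341.7], dtype=float32), np.float64(-1.167), 58.9, 108.2)
flat (array([ 526.3, -341.6], dtype=float32), np.float64(-1.167), 58.9, 108.1)
[303.47633594 147.6245773 ]
```

View pics/w6m.png

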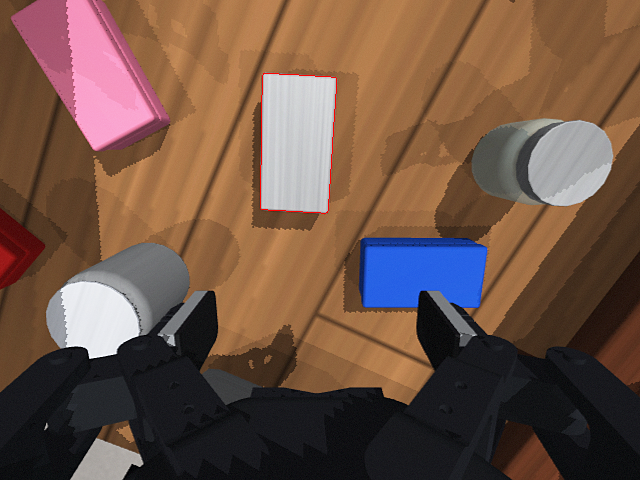

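The flat tin is outlined cleanly at about (298,142), with the look-alikes, can and jar clear of it. Approaching.

Request:
drive_tool --deltas '[[[0, 0, 0, 0], [0, 0, 0, 0]]]'

```text
t: 10.02
tcp_pos: [0.5717, -0.395, 0.1628]
tool_rot: [0.527, 0.85, -0.0, 0.001]
force: [0.1, 0.2, 0.4]
finger_gap: 0.983
gripper_force: 0.0
```

Run:
```python
from h import *
c=cam("wrist"); goto(526.3,-341.7,7,1.975); im=save("wrist","pics/w7.png")
print("flat",lid(im,c,.04,proj("wrist",[.5263,-.3417,.04],c),lo=90))
```

```text
t 10.0167 tcp [ 571.7 -395.   162.8] psi 2.0326 delta [ 68.1 -17.  155.7] turn 0.0576 F [0.1 0.2 0.4] gap 0.983
flat (array([ 526.4, -341.6], dtype=float32), np.float64(-1.168), 58.9, 108.2)
```

Request:
drive_tool --deltas '[[[34, -8, 0, 0.03], [68, -17, 0, 0.058], [68, -17, 30, 0.058], [68, -17, 60, 0.058], [68, -17, 80, 0.058]]]'

```text
t: 10.48
tcp_pos: [0.5249, -0.3414, 0.081]
tool_rot: [0.551, 0.834, 0.0, -0.0]
force: [-0.5, 0.2, 0.6]
finger_gap: 0.982
gripper_force: 0.0
```

Request:
drive_tool --deltas '[[[0, 0, 20, 0], [0, 0, 40, 0], [0, 0, 40, 0], [0, 0, 40, 0]]]'

```text
t: 10.82
tcp_pos: [0.5252, -0.3421, 0.0412]
tool_rot: [0.551, 0.834, 0.0, -0.001]
force: [0.5, -0.5, -0.2]
finger_gap: 0.982
gripper_force: 0.0
```

Run:
```python
from h import *
goto(526.4,-341.6,7,1.974)
```

```text
t 10.8167 tcp [ 525.2 -342.1   41.2] psi 1.9733 delta [-0.1  1.3 34.2] turn -0.0007 F [ 0.5 -0.5 -0.2] gap 0.982
```

Request:
drive_tool --deltas '[[[0, 1, 12, 0], [0, 1, 24, 0], [0, 1, 33, 0], [0, 1, 34, 0], [0, 1, 34, 0]]]'

```text
t: 11.23
tcp_pos: [0.5259, -0.342, 0.0066]
tool_rot: [0.552, 0.834, 0.0, -0.001]
force: [-0.6, -0.2, 0.4]
finger_gap: 0.981
gripper_force: 0.0
```

Request:
drive_tool --deltas '[[[0, 0, 0, 0], [0, 0, 0, 0], [0, 0, 0, 0], [0, 0, 0, 0], [0, 0, 0, 0]]]' --jaw 50 --force 45

```text
t: 11.65
tcp_pos: [0.5268, -0.3429, 0.0087]
tool_rot: [0.552, 0.834, -0.0, 0.001]
force: [-1.0, 0.1, 5.7]
finger_gap: 0.669
gripper_force: 47.2
```

Request:
drive_tool --deltas '[[[0, 0, 0, 0], [0, 0, 0, 0], [0, 0, 0, 0], [0, 0, -4, 0], [0, 0, -8, 0]]]'

```text
t: 12.07
tcp_pos: [0.5261, -0.3421, 0.0153]
tool_rot: [0.552, 0.834, 0.0, -0.0]
force: [-0.1, 0.1, -2.3]
finger_gap: 0.663
gripper_force: 48.1
```

Request:
drive_tool --deltas '[[[0, 0, -25, 0], [0, 0, -60, 0], [0, 0, -100, 0], [0, 0, -140, 0], [0, 0, -175, 0]]]'

```text
t: 12.48
tcp_pos: [0.5264, -0.3424, 0.1927]
tool_rot: [0.552, 0.834, -0.0, 0.0]
force: [0.8, -0.2, -1.5]
finger_gap: 0.666
gripper_force: 48.8
```

Request:
drive_tool --deltas '[[[0, 0, -30, 0], [0, 0, -60, 0], [0, 0, -60, 0], [0, 0, -60, 0], [0, 0, -60, 0]]]'

```text
t: 12.9
tcp_pos: [0.5255, -0.3416, 0.2491]
tool_rot: [0.552, 0.834, 0.0, -0.001]
force: [-0.6, 0.4, -2.5]
finger_gap: 0.661
gripper_force: 48.7
```

Run:
```python
from h import *
goto(630.4,36.2,250,1.379)
c=cam("wrist"); s=manip.sense(); im=save("wrist","pics/w8.png")
print(s["gripper_force"],lid(im,c,s["tcp_pos"][2]+.040-.0075,(316,280),lo=90,dbg="pics/w8m.png"))
```

```text
t 12.9 tcp [ 525.5 -341.6  249.1] psi 1.9728 delta [306.6 244.4  -0.4] turn 0.5938 F [-0.6  0.4 -2.5] gap 0.661
48.727285265922546 (array([ 522.8, -335.4], dtype=float32), np.float64(-1.169), 57.6, 101.5)
```

Run:
```python
from h import *
for f in("w4","w8"):
    im=cv2.imread(f"pics/{f}.png"); h=cv2.cvtColor(im,cv2.COLOR_BGR2HSV)
    print(f,[(r,int(h[r,300:330,2].mean()),int(h[r,300:330,1].mean())) for r in range(150,215,3)])
    for r in(200,240,270,300): 
        x=np.where(h[r,200:440,1]<45)[0]+200; print(r,x.min(),x.max())
```

```text
w4 [(150, 164, 146), (153, 164, 147), (156, 165, 146), (159, 165, 146), (162, 166, 145), (165, 165, 146), (168, 164, 146), (171, 164, 149), (174, 141, 20), (177, 133, 14), (180, 142, 7), (183, 169, 5), (186, 167, 7), (189, 166, 7), (192, 167, 7), (195, 166, 7), (198, 166, 7), (201, 166, 6), (204, 166, 6), (207, 166, 6), (210, 166, 6), (213, 165, 6)]
200 240 394
240 242 392
270 244 390
300 214 418
w8 [(150, 166, 145), (153, 166, 145), (156, 166, 145), (159, 166, 145), (162, 166, 145), (165, 166, 146), (168, 169, 144), (171, 106, 7), (174, 179, 5), (177, 182, 5), (180, 187, 5), (183, 187, 5), (186, 187, 5), (189, 187, 5), (192, 187, 5), (195, 186, 5), (198, 186, 5), (201, 186, 5), (204, 186, 5), (207, 186, 5), (210, 183, 5), (213, 176, 6)]
200 245 389
240 247 386
270 249 385
300 200 419
```

Run:
```python
from h import *
K,_,_=cam("wrist"); th=.26; 
s=manip.sense();K,R,t=cam("wrist");T=Ro.from_quat(s["tool_rot"]).as_matrix();RT=R@T
for n,v,zz in(("mid",181.5,-.042),("flat",172.5,-.0325)):
    for dz in(0,.002):
        d=RT.T@np.linalg.inv(K)@np.array([316,v,1]); o=np.array([.0651,0,-.1669]); p=o+d*(zz+dz-o[2])/d[2]; print(n,dz,(1000*p).round(2))
```

```text
mid 0 [ 53.68  -0.2  -42.  ]
mid 0.002 [ 53.5  -0.2 -40. ]
flat 0 [ 56.27  -0.21 -32.5 ]
flat 0.002 [ 56.14  -0.21 -30.5 ]
```

Request:
drive_tool --deltas '[[[20, 16, 0, 0.04], [46, 37, 0, 0.1], [75, 60, 0, 0.16], [104, 83, 0, 0.22], [133, 106, 0, 0.28]]]'

```text
t: 13.37
tcp_pos: [0.5707, -0.1766, 0.2477]
tool_rot: [0.664, 0.748, -0.001, -0.003]
force: [0.8, 0.2, -2.7]
finger_gap: 0.664
gripper_force: 48.8
```

```bash
python3 -c "
from h import *
goto(630,34,249,1.379)"
```

```text
t 13.3667 tcp [ 570.7 -176.6  247.7] psi 1.6888 delta [202.1  83.7  -1.1] turn 0.3098 F [ 0.8  0.2 -2.7] gap 0.664
```

Request:
drive_tool --deltas '[[[34, 14, 0, 0.06], [70, 29, 0, 0.12], [106, 44, 0, 0.18], [140, 58, 0, 0.24], [170, 71, 0, 0.3]]]'

```text
t: 13.78
tcp_pos: [0.6204, 0.0016, 0.2476]
tool_rot: [0.768, 0.641, -0.002, -0.002]
force: [0.1, -0.0, -2.3]
finger_gap: 0.663
gripper_force: 48.8
```

Request:
drive_tool --deltas '[[[15, 5, 0, 0.01], [22, 7, 0, 0.01], [22, 7, 0, 0.01], [22, 7, 0, 0.01], [22, 7, 0, 0.01]]]'

```text
t: 14.2
tcp_pos: [0.6317, 0.0178, 0.2495]
tool_rot: [0.771, 0.637, -0.001, -0.001]
force: [0.3, -0.5, -2.1]
finger_gap: 0.669
gripper_force: 48.8
```

```bash
python3 -c "
from h import *
goto(630,34,200,1.379)"
```

```text
t 14.2 tcp [631.7  17.8 249.5] psi 1.3816 delta [15.7 -4.6 49.5] turn 0.0026 F [ 0.3 -0.5 -2.1] gap 0.669
```

Request:
drive_tool --deltas '[[[8, -2, 0, 0.002], [16, -4.5, 10, 0.002], [16, -4.5, 25, 0.002], [16, -4.5, 40, 0.002], [16, -4.5, 45, 0.002]]]'

```text
t: 14.62
tcp_pos: [0.6289, 0.0362, 0.2027]
tool_rot: [0.771, 0.637, -0.002, -0.002]
force: [-0.8, 0.5, -2.0]
finger_gap: 0.66
gripper_force: 48.7
```

Request:
drive_tool --deltas '[[[0, 0, 0, 0], [0, 0, 0, 0], [0, 0, 0, 0]]]'

```text
t: 14.87
tcp_pos: [0.6317, 0.0356, 0.2063]
tool_rot: [0.771, 0.637, 0.001, 0.001]
force: [-0.1, -0.3, -1.5]
finger_gap: 0.666
gripper_force: 48.8
```

```bash
python3 -c "
from h import *
goto(630,34,191,1.379)"
```

```text
t 14.8667 tcp [631.7  35.6 206.3] psi 1.3806 delta [-1.9 -1.4 15.3] turn 0.0016 F [-0.1 -0.3 -1.5] gap 0.666
```

Request:
drive_tool --deltas '[[[-1, -1, 3, 0.001], [-1.5, -1, 6, 0.001], [-1.5, -1, 9, 0.001], [-1.5, -1, 10, 0.001], [-1.5, -1, 10, 0.001]]]'

```text
t: 15.28
tcp_pos: [0.6295, 0.0345, 0.1951]
tool_rot: [0.771, 0.636, -0.0, -0.0]
force: [0.1, -0.3, -2.0]
finger_gap: 0.664
gripper_force: 48.8
```

Request:
drive_tool --deltas '[[[0, 0, 0, 0], [0, 0, 1, 0], [0, 0, 1, 0], [0, 0, 1, 0], [0, 0, 1, 0]]]'

```text
t: 15.7
tcp_pos: [0.6299, 0.0345, 0.1946]
tool_rot: [0.771, 0.636, 0.0, 0.0]
force: [0.3, 0.5, -1.9]
finger_gap: 0.663
gripper_force: 48.8
```

```bash
python3 -c "
from h import *
goto(630,34,191,1.379)"
```

```text
t 15.7 tcp [629.9  34.5 194.6] psi 1.3798 delta [-0.4  0.2  3.6] turn 0.0008 F [ 0.3  0.5 -1.9] gap 0.663
```

Request:
drive_tool --deltas '[[[-0.4, 0.1, 0.5, 0], [-0.4, 0.1, 1, 0], [-0.4, 0.1, 1.5, 0], [-0.4, 0.1, 2, 0], [-0.4, 0.1, 2, 0]]]'

```text
t: 16.12
tcp_pos: [0.6297, 0.0341, 0.1924]
tool_rot: [0.771, 0.636, -0.0, -0.0]
force: [0.2, -0.0, -2.4]
finger_gap: 0.661
gripper_force: 48.8
```

Request:
drive_tool --deltas '[[[0, 0, 0.5, 0], [0, 0, 1, 0], [0, 0, 1.5, 0], [0, 0, 1.5, 0]]]'

```text
t: 16.45
tcp_pos: [0.63, 0.0341, 0.1918]
tool_rot: [0.771, 0.636, 0.0, 0.0]
force: [-1.6, 0.3, 3.4]
finger_gap: 0.663
gripper_force: 50.1
```

Contact again. Releasing, rising and measuring.

Request:
drive_tool --deltas '[[[0, 0, 0, 0], [0, 0, 0, 0], [0, 0, 0, 0]]]' --jaw 64 --force 20

```text
t: 16.7
tcp_pos: [0.6301, 0.034, 0.191]
tool_rot: [0.771, 0.636, 0.0, 0.0]
force: [-0.3, 0.5, -0.3]
finger_gap: 0.751
gripper_force: 0.0
```

Request:
drive_tool --deltas '[[[0, 0, 0, 0], [0, 0, 0, 0], [0, 0, 0, 0], [0, 0, 0, 0]]]' --jaw 84

```text
t: 17.03
tcp_pos: [0.6299, 0.034, 0.191]
tool_rot: [0.771, 0.636, 0.0, 0.0]
force: [-0.2, -0.8, -0.1]
finger_gap: 0.981
gripper_force: 0.0
```

Request:
drive_tool --deltas '[[[0, 0, -10, 0], [0, 0, -30, 0], [0, 0, -60, 0], [-25, 0, -85, 0], [-50, 0, -100, 0]]]'

```text
t: 17.45
tcp_pos: [0.6219, -0.0146, 0.2952]
tool_rot: [0.77, 0.638, 0.002, 0.002]
force: [0.9, 0.9, 0.2]
finger_gap: 0.983
gripper_force: 0.0
```

Request:
drive_tool --deltas '[[[-12, 0, -10, 0], [-12, 0, -10, 0], [-12, 0, -10, 0], [-12, 0, -10, 0]]]'

```text
t: 17.78
tcp_pos: [0.6173, -0.0258, 0.2998]
tool_rot: [0.771, 0.636, -0.0, -0.001]
force: [0.9, 0.0, 0.8]
finger_gap: 0.98
gripper_force: 0.0
```

Run:
```python
from h import *
goto(630.4,36.5,142,1.381)
c=cam("wrist"); im=save("wrist","pics/w9.png")
print("flat on top",lid(im,c,.223,proj("wrist",[.6304,.0365,.223],c),dbg="pics/w9m.png"))
save('scene','pics/s4.png'); save('side','pics/d4.png')
a=cv2.imread('pics/s4.png'); b=cv2.imread('pics/d4.png')
z=lambda im,x,y:cv2.resize(im[y:y+120,x:x+80],(400,600),interpolation=cv2.INTER_CUBIC)
cv2.imwrite('pics/c4.png',np.hstack([z(a,317,195),z(b,322,125)]))
```

```text
t 17.7833 tcp [617.3 -25.8 299.8] psi 1.3799 delta [ 63.5   1.5 157.8] turn -0.0011 F [0.9 0.  0.8] gap 0.98
flat on top (array([630.5,  35.6], dtype=float32), np.float64(1.38), 58.2, 107.2)
```

View pics/c4.png

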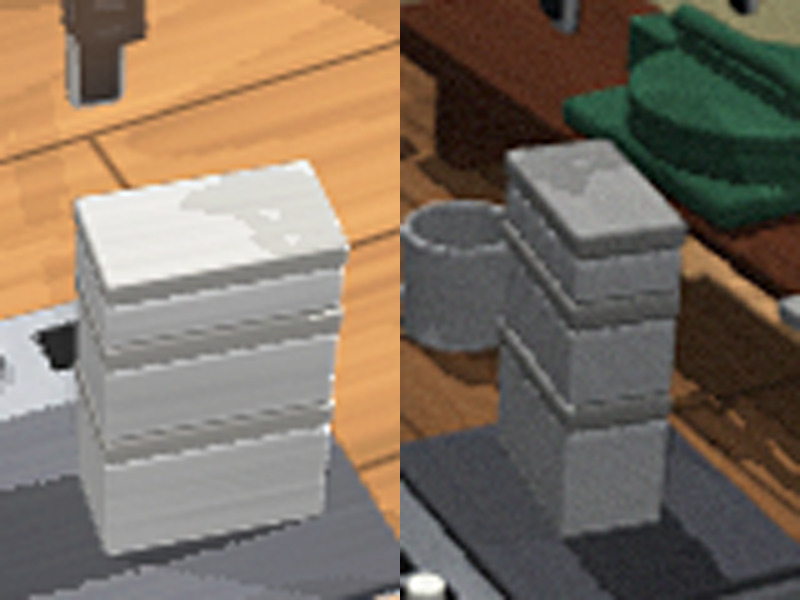

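The column is complete and flush in both views, and the wrist measure agrees: flat lid at (630.5, 35.6, 1.380). I've used all 10 views, so from here I go by numbers. Next, the keys: shut the fingers and back off.

Request:
drive_tool --deltas '[[[-7, -22, 0, -0.1], [-15, -45, 0, -0.22], [-22, -67, 0, -0.34], [-30, -90, 0, -0.46], [-30, -90, 0, -0.58]]]' --jaw 0

```text
t: 18.35
tcp_pos: [0.5189, -0.0379, 0.2999]
tool_rot: [0.554, 0.832, -0.001, -0.003]
force: [-0.5, -0.4, -0.1]
finger_gap: 0.276
gripper_force: 0.0
```

Request:
drive_tool --deltas '[[[0, 0, 25, 0], [0, 0, 50, 0], [0, 0, 60, 0], [0, 0, 60, 0], [0, 0, 60, 0]]]'

```text
t: 18.77
tcp_pos: [0.524, -0.0388, 0.2405]
tool_rot: [0.557, 0.831, -0.0, -0.001]
force: [-0.1, 0.0, 0.5]
finger_gap: -0.001
gripper_force: 0.0
```

Run:
```python
from h import *
goto(500,80,100,2.0)
c=cam("wrist"); im=save("wrist","pics/w10.png"); hsv=cv2.cvtColor(im,cv2.COLOR_RGB2HSV)
m=((hsv[...,1]<60)&(hsv[...,2]>200)).astype(np.uint8)
n,l,st,ce=cv2.connectedComponentsWithStats(m)
for i in range(1,n):
    if st[i][4]>80: print(st[i],ce[i].round(1),[ray("wrist",ce[i],z,c).round(4)[:2] for z in(.042,.054)])
print([proj("wrist",p,c).round(0) for p in((.502,.08,.045),(.494,-.034,.045))])
# parallax: key tops from w1 vs w10
```

```text
t 18.7667 tcp [524.  -38.8 240.5] psi 1.9604 delta [118.8  23.1 140.6] turn -0.0396 F [-0.1  0.   0.5] gap -0.001
[329  77  34  36 957] [345.7  94.8] [array([0.5059, 0.0809]), array([0.5057, 0.079 ])]
[288 188  19  18 269] [296.9 196.5] [array([ 0.4981, -0.0322]), array([ 0.4981, -0.0304])]
[ 447  203  162  112 7703] [525.2 257.2] [array([0.7612, 0.0019]), array([0.7526, 0.0026])]
[622 225  18  15 114] [631.5 231.6] [array([0.854 , 0.0722]), array([0.8424, 0.0705])]
[array([342.,  94.]), array([293., 197.])]
```

Request:
drive_tool --deltas '[[[30, 7, 10, 0], [60, 14, 20, 0], [90, 21, 30, 0], [116, 28, 50, 0], [116, 28, 80, 0]]]'

```text
t: 19.23
tcp_pos: [0.5082, 0.0829, 0.1639]
tool_rot: [0.555, 0.832, 0.003, 0.003]
force: [0.6, -1.3, -0.7]
finger_gap: 0.002
gripper_force: 0.0
```

Request:
drive_tool --deltas '[[[0, 0, 30, 0], [0, 0, 60, 0], [0, 0, 80, 0], [0, 0, 80, 0], [0, 0, 80, 0]]]'

```text
t: 19.65
tcp_pos: [0.5067, 0.0788, 0.0813]
tool_rot: [0.557, 0.83, 0.0, 0.0]
force: [-0.7, 0.4, -0.4]
finger_gap: -0.001
gripper_force: 0.0
```

Run:
```python
from h import *
goto(505.8,79,54,1.96)
```

```text
t 19.65 tcp [506.7  78.8  81.3] psi 1.96 delta [ 0.5 -0.8 27.3] turn -0.0 F [-0.7  0.4 -0.4] gap -0.001
```

Request:
drive_tool --deltas '[[[0, -0.5, 6, 0], [0, -0.5, 12, 0], [0, -0.5, 17, 0], [0, -0.5, 19, 0], [0, -0.5, 20, 0]]]'

```text
t: 20.07
tcp_pos: [0.5055, 0.0785, 0.0611]
tool_rot: [0.557, 0.83, 0.0, 0.0]
force: [-0.4, 0.5, 0.5]
finger_gap: 0.003
gripper_force: 0.0
```

Request:
drive_tool --deltas '[[[0, 0, 1, 0], [0, 0, 2, 0], [0, 0, 3, 0], [0, 0, 4, 0], [0, 0, 5, 0]]]'

```text
t: 20.48
tcp_pos: [0.5055, 0.0786, 0.056]
tool_rot: [0.557, 0.83, 0.0, 0.0]
force: [-0.0, 0.2, -0.0]
finger_gap: -0.001
gripper_force: 0.0
```

Request:
drive_tool --deltas '[[[0, 0, 1, 0], [0, 0, 2, 0], [0, 0, 3, 0], [0, 0, 4, 0], [0, 0, 4, 0]]]'

```text
t: 20.9
tcp_pos: [0.5053, 0.0786, 0.0518]
tool_rot: [0.557, 0.83, -0.0, -0.0]
force: [0.4, 0.6, 0.4]
finger_gap: 0.001
gripper_force: 0.0
```

Request:
drive_tool --deltas '[[[0, 0, 1, 0], [0, 0, 2, 0], [0, 0, 3, 0], [0, 0, 3, 0]]]'

```text
t: 21.23
tcp_pos: [0.5053, 0.0786, 0.0488]
tool_rot: [0.557, 0.83, -0.0, -0.0]
force: [-0.8, -0.2, -0.1]
finger_gap: -0.002
gripper_force: 0.0
```

Request:
drive_tool --deltas '[[[0, 0, 1, 0], [0, 0, 2, 0], [0, 0, 2, 0], [0, 0, 2, 0]]]'

```text
t: 21.57
tcp_pos: [0.5054, 0.0786, 0.047]
tool_rot: [0.557, 0.83, -0.0, -0.0]
force: [-0.6, 0.2, -0.1]
finger_gap: -0.002
gripper_force: 0.0
```

Request:
drive_tool --deltas '[[[0, 0, 1, 0], [0, 0, 2, 0], [0, 0, 2, 0], [0, 0, 2, 0]]]'

```text
t: 21.9
tcp_pos: [0.5054, 0.0786, 0.0449]
tool_rot: [0.557, 0.83, -0.0, -0.0]
force: [0.2, -0.9, -1.0]
finger_gap: 0.001
gripper_force: 0.0
```

Request:
drive_tool --deltas '[[[0, 0, 1, 0], [0, 0, 2, 0], [0, 0, 2, 0], [0, 0, 2, 0]]]'

```text
t: 22.23
tcp_pos: [0.5054, 0.0786, 0.0429]
tool_rot: [0.557, 0.83, -0.0, -0.0]
force: [-0.1, 0.2, 0.2]
finger_gap: -0.0
gripper_force: 0.0
```

Request:
drive_tool --deltas '[[[0, 0, 1, 0], [0, 0, 1, 0], [0, 0, 1, 0]]]'

```text
t: 22.48
tcp_pos: [0.5054, 0.0786, 0.042]
tool_rot: [0.557, 0.83, -0.0, -0.0]
force: [0.2, -0.2, -0.7]
finger_gap: -0.002
gripper_force: 0.0
```

Request:
drive_tool --deltas '[[[0, 0, 1, 0], [0, 0, 1, 0], [0, 0, 1, 0]]]'

```text
t: 22.73
tcp_pos: [0.5054, 0.0786, 0.0409]
tool_rot: [0.557, 0.83, -0.0, -0.0]
force: [0.3, -0.0, 0.5]
finger_gap: -0.002
gripper_force: 0.0
```

Request:
drive_tool --deltas '[[[0, 0, 1, 0], [0, 0, 1, 0], [0, 0, 1, 0]]]'

```text
t: 22.98
tcp_pos: [0.5054, 0.0786, 0.0399]
tool_rot: [0.557, 0.83, -0.0, -0.0]
force: [0.3, 0.3, 0.1]
finger_gap: 0.001
gripper_force: 0.0
```

Run:
```python
from h import *
goto(505.8,79,40,1.96)
c=cam("wrist"); im=save("wrist","pics/w11.png"); hsv=cv2.cvtColor(im,cv2.COLOR_RGB2HSV)
m=((hsv[...,1]<60)&(hsv[...,2]>170)).astype(np.uint8)
n,l,st,ce=cv2.connectedComponentsWithStats(m)
for i in range(1,n):
    if st[i][4]>80: print(st[i],ce[i].round(1),ray("wrist",ce[i],.04,c).round(4)[:2])
print(proj("wrist",manip.sense()["tcp_pos"],c), [proj("wrist",(.5058+17*np.cos(a)/1000,.0795+.017*np.sin(a),.042),c).round(0) for a in (0,1.57,3.14,4.71)])
```

```text
t 22.9833 tcp [505.4  78.6  39.9] psi 1.9598 delta [ 0.3  0.5 -0.1] turn -0.0002 F [0.3 0.3 0.1] gap 0.001
[ 232  170   96  162 3274] [282.1 245.5] [0.4824 0.0881]
[ 284  251   68   43 1813] [318.5 270.8] [0.5048 0.0825]
[ 353  254   66   78 2063] [382.6 290.6] [0.5404 0.0851]
[484 257 156  81 654] [561.1 296.5] [0.6297 0.118 ]
[606 414  34  18  97] [619.9 420.2] [0.7058 0.0633]
[316.78774589 277.72905845] [array([348., 289.]), array([331., 249.]), array([287., 266.]), array([306., 306.])]
```

Request:
drive_tool --deltas '[[[0, 0, 1, 0], [0, 0, 1, 0], [0, 0, 1, 0]]]'

```text
t: 23.28
tcp_pos: [0.5054, 0.0786, 0.039]
tool_rot: [0.557, 0.83, -0.0, -0.0]
force: [-0.5, 0.4, -0.0]
finger_gap: -0.004
gripper_force: 0.0
```

Request:
drive_tool --deltas '[[[0, 0, 1, 0], [0, 0, 1, 0], [0, 0, 1, 0]]]'

```text
t: 23.53
tcp_pos: [0.5054, 0.0786, 0.0379]
tool_rot: [0.557, 0.83, -0.0, -0.0]
force: [-0.6, -0.3, 0.1]
finger_gap: 0.003
gripper_force: 0.0
```

Run:
```python
from h import *
s=manip.sense(); print(s["tcp_pos"],s["force"])
im=cv2.imread("pics/w11.png"); h=cv2.cvtColor(im,cv2.COLOR_BGR2HSV)
for r in range(240,312,4): print(r,"".join("#" if (p[1]<60 and p[2]>170) else ("k" if p[2]<60 else ("." if p[1]<60 else "w")) for p in h[r,270:372:2]))
```

```text
[0.50542231 0.07856522 0.03794598] [-0.61219451 -0.34075759  0.10791418]
240 .########kkkkkkkkkkkkkkkkkkkkkkkkkkkkkk............
244 .######kkkkkkkkkkkkkkkkkkkkkkkkkkkkkkkkkk..........
248 #####.kkkkkkkkkkkkkkkkkkkkkkkkkkkkkkkkkkkkk........
252 ####kkkkkkkkkkkkkk############.kkkkkkkkkkkkkk......
256 ##.kkkkkkkkkkk.####.##############.kkkkkkkkkk......
260 #.kkkkkkkkkk.#######################.kkkkkkkkk.....
264 #kkkkkkkkk..##########################kkkkkkkkk....
268 .kkkkkkkk..############################.kkkkkkkk...
272 kkkkkkkk.###############################kkkkkkkk...
276 kkkkkkkk.###############################.kkkkkkk..#
280 kkkkkkk.#########.....kkkk.....##########kkkkkkk...
284 .kkkkkk.########......kkkk......#########.kkkkkk..#
288 .kkkkkk#########......kkkk......#########.kkkkkk###
292 .kkkkkkk#kkkkkk.......kkkk......kkkkkkk##kkkkkk####
296 ..kkkkkkkkkkkkk.......kkkk.......kkkkkkkkkkkkk#####
300 ...kkkkkkkkkkkk.......kkkk.......kkkkkkkkkkkk.#####
304 ##..kkkkkkkkkkk.......kkkk.......kkkkkkkkkkk#######
308 ......kkkkkkkk........kkkk.......kkkkkkkkk#########
```

Run:
```python
from h import *
def blobs(f,n,boxes):
    im=cv2.imread(f); h=cv2.cvtColor(im,cv2.COLOR_BGR2HSV); g=((h[...,1]<60)&(h[...,2]>190)).astype(np.uint8)
    for (x,y) in boxes:
        m=np.zeros_like(g); m[y-10:y+11,x-10:x+11]=g[y-10:y+11,x-10:x+11]
        k,l,st,ce=cv2.connectedComponentsWithStats(m); i=1+np.argmax(st[1:,4]); print(n,st[i],ce[i].round(1),[(z,(1000*ray(n,ce[i],z))[:2].round(1)) for z in(.034,.042,.05)])
blobs("pics/s4.png","scene",[(350,255),(310,266)]); blobs("pics/d4.png","side",[(310,223),(327,244)])
```

```text
scene [340 245  21   7 117] [348.9 247.4] [(0.034, array([466.1,  96.3])), (0.042, array([473.8,  92.4])), (0.05, array([481.5,  88.5]))]
scene [300 258  21  19 189] [311.3 267.6] [(0.034, array([494.1, -25.9])), (0.042, array([501.5, -28.8])), (0.05, array([508.9, -31.6]))]
side [304 218  12   6  56] [309.5 220.7] [(0.034, array([523.8, 110.6])), (0.042, array([517.7,  99. ])), (0.05, array([511.7,  87.3]))]
side [324 240   7   4  25] [326.9 241.4] [(0.034, array([516. ,  -3.5])), (0.042, array([510. , -13.9])), (0.05, array([504. , -24.4]))]
```

Request:
drive_tool --deltas '[[[0, 0, 0.5, 0], [0, 0, 1, 0], [0, 0, 1, 0]]]'

```text
t: 23.78
tcp_pos: [0.5055, 0.0786, 0.0369]
tool_rot: [0.557, 0.83, -0.0, -0.0]
force: [-0.7, 0.6, -0.3]
finger_gap: -0.002
gripper_force: 0.0
```

Two views put the key tops at about z = 55 mm, and there's still no contact force. So the shut fingertips evidently end well short of the nominal TCP, which also fits how high they sat on the gripped tin. I'll keep going in small, force-checked steps.

Request:
drive_tool --deltas '[[[0, 0, 1, 0], [0, 0, 1, 0], [0, 0, 1, 0]]]'

```text
t: 24.03
tcp_pos: [0.5054, 0.0786, 0.0359]
tool_rot: [0.557, 0.83, -0.0, -0.0]
force: [1.1, 0.2, -0.5]
finger_gap: -0.003
gripper_force: 0.0
```

Request:
drive_tool --deltas '[[[0, 0, 1, 0], [0, 0, 1, 0], [0, 0, 1, 0]]]'

```text
t: 24.28
tcp_pos: [0.5054, 0.0786, 0.035]
tool_rot: [0.557, 0.83, -0.0, -0.0]
force: [0.1, 0.4, 0.1]
finger_gap: 0.002
gripper_force: 0.0
```

Run:
```python
from h import *
s=manip.sense(); print(s["tcp_pos"],s["force"],s["ft_torque"])
save("side","pics/d5.png"); save("wrist","pics/w12.png")
print(proj("side",s["tcp_pos"]),proj("side",s["tcp_pos"]+[0,0,.02]))
h=cv2.cvtColor(cv2.imread("pics/d5.png"),cv2.COLOR_BGR2HSV)
for r in range(195,240,2): print(r,"".join("#" if (p[1]<60 and p[2]>170) else ("k" if p[2]<60 else ("." if p[1]<90 else "w")) for p in h[r,285:345]))
```

```text
[0.50542598 0.0785619  0.03496954] [0.11481767 0.43121747 0.09100332] [ 0.03052202 -0.00427557 -0.02807188]
[308.94434076 227.41919156] [308.95528526 221.18286534]
195 wwwwwwww.ww..kkkkkkkkkkkkkkkkkkkkkkkkkkwwwkkkkw.....wwwww...
197 wwwwwwkkk....kkkkkkkkkkkkkkkkkkkkkkkkkwwwwwwkkwkwwwwwwwww...
199 wwwwwwwkkkkkkkkkkkkkkkkkkkkkkkkkkkkkkwwwwwwwwwkkkwwwwwwww...
201 wwwwwwwwwkkkkkkkkkkkkkkkkkkkkkkkkkkkwwwwwwwwwwwwwwkkkwwww...
203 wwwwwwwwwwwkkkkkkkkkkkkkkkkkkkkkkwwwwwwwwwwwwwwwwwwwwwwww...
205 wwwwwwwwwwwwkkkkkkkkkkkkkkkkkkkkwwwwwwwwwwwwwwwwwwwwwwwww...
207 wwwwwwwwwwwwwwkkkkkkkkkkkkkkkkkwwwwwwwwwwwwwwwwwwwwwwwww....
209 wwwwwwwwwwwwwwwwwwwwkkkkkkkkk.wwwwwwwwwwwwwwwwwwwwwwwwww....
211 wwwwwwwwwwwwwwwwwwwwkkkkkk..k.wwwwwwwwwwwwwwww..............
213 wwwwwwwwwwwwwwwwwwwwkkkkkk..k.wwwwwwww......................
215 wwwwwwwwwwwwwwwwwwwwkkkkkk..k.wwwwkk........................
217 wwwwwwwwwwwwwwwwwwwwkkkkkk..k.....kk........................
219 wwwwwwwwwwwwwwwwwwww..kkkk.kk.......kk......................
221 wwwwwwwwwww........###.......#........kk....................
223 wwwwwww.........kkk.##.........kk......kk...................
225 wwwwwww.........kkk............kkk.......kk.................
227 wwwwwww.k.......kkkkkkk.....kkkkkk.........kk...............
229 wwwwwwwwkkk......kkkkkkkkkkkkkkkkk...........kkkk...........
231 wwwwwwwwk.kk.......kkkkkkkkkkkk...............kkkkkkk.......
233 wwwwwwwwwkkkkk........k........................kkkkk........
235 wwwwwwwwwwwkkkkk...........kkkkkkkkkkkk..........kkk........
237 wwwwwwwwwwwkkkkkk.........kkkkkkkkkkkkkk...........kkk......
239 wwwwwwwwwwwwwwkk.kk.........kkkkkkkkkkkk.............kk.....
```

The side view shows the finger ends at row ≈220, still just above the key (row ≈221–227). So the real tip is about 20 mm behind the nominal TCP, and I continue down.

Request:
drive_tool --deltas '[[[0, 0, 1, 0], [0, 0, 2, 0], [0, 0, 2, 0]]]'

```text
t: 24.63
tcp_pos: [0.5053, 0.0786, 0.0328]
tool_rot: [0.557, 0.83, -0.0, -0.0]
force: [-0.4, 0.2, -0.2]
finger_gap: 0.002
gripper_force: 0.0
```

Request:
drive_tool --deltas '[[[0, 0, 1, 0], [0, 0, 2, 0], [0, 0, 2, 0]]]'

```text
t: 24.88
tcp_pos: [0.5055, 0.0786, 0.0309]
tool_rot: [0.557, 0.83, -0.0, -0.0]
force: [0.5, 0.2, -0.0]
finger_gap: 0.002
gripper_force: 0.0
```

Request:
drive_tool --deltas '[[[0, 0, 1, 0], [0, 0, 2, 0], [0, 0, 2, 0]]]'

```text
t: 25.13
tcp_pos: [0.5055, 0.0786, 0.029]
tool_rot: [0.557, 0.83, 0.0, -0.0]
force: [-0.9, -0.1, 1.5]
finger_gap: -0.001
gripper_force: 0.9
```

Request:
drive_tool --deltas '[[[0, 0, 1, 0], [0, 0, 2, 0], [0, 0, 2, 0]]]'

```text
t: 25.38
tcp_pos: [0.5055, 0.0786, 0.027]
tool_rot: [0.557, 0.83, 0.0, 0.0]
force: [-0.5, 0.3, 3.2]
finger_gap: 0.001
gripper_force: 1.4
```

Run:
```python
from h import *
s=manip.sense(); print(s["tcp_pos"],s["force"],s["ft_torque"]); c=cam("wrist")
save("wrist","pics/w13.png")
for f in("w10","w12","w13"):
    h=cv2.cvtColor(cv2.imread(f"pics/{f}.png"),cv2.COLOR_BGR2HSV); print(f)
    for r in range(232,330,5): print(r,"".join("#" if (p[1]<60 and p[2]>170) else ("k" if p[2]<60 else ("." if p[1]<60 else "w")) for p in h[r,250:390:3]))
```

```text
[0.50550163 0.078579   0.02698902] [-0.45300453  0.28668179  3.19169414] [-0.04352772  0.08065609 -0.02750662]
w10
232 wwwwwwwwww..#############k.....................
237 wwwwwwwwwwwww..#########.......................
242 wwwwwwwwwwwwwwwww..####........................
247 wwwwwwwwwwwwwwwwwwww..#........................
252 wwwwwwwwwwwwwwwwwwwwwwww.......................
257 wwwwwwwwwwwwwwwwwwwwwwwwwww....................
262 wwwwwwwwwwwwwwwwwwwwwwwwwwwwwww................
267 wwwwwwwwwwwwwwwwwwwwwwwwwwwwwwwwww.............
272 wwwwwwwwwwwwwwwwwwwwwwwwwwwwwwwwwwwwww.........
277 wwwwwwwwwwwwwwwwwwwwwwwwwwwwwwwwwwwwwwkww......
282 wwwwwwwwwwwwwwwwww....kk....wwwwwwwwwwwwwwwww..
287 wwwwwwwwwwwwwwwww.....kk....wwwwwwwwwwwwwwwwwww
292 wwwwwwwwwwwwwkkkk.....kk....kkkkkwwwwwwwwwwwwww
297 wwwwwwwwwwwwkkkkk....kkk.....kkkkkwwwwwwwwwwwww
302 wwwwwwwwwwwwkkkkk....kkk.....kkkkkwwwwwwwwwwwww
307 wwwwwwwwwwwkkkkk.....kkk.....kkkkkkwwwwwwwwwwww
312 wwwwwwwwwwwkkkkk.....kkk.....kkkkkkwwwwwwwwwwww
317 wwwwwwwwwwkkkkkkkkk##kkk#.kkkkkkkkkwwwwwwwwwwww
322 wwwwwwwwkkkkkkkkkkkkkkkk.kkkkkkkkkkkkwwwwwwww
[... 1442 characters left out ...]
######kkkkkkkkk.........
267 ...####kkkkkkkk################.kkkkkkk........
272 ...###.kkkkkk.##################.kkkkkk........
277 ..###.kkkkkk.#####################kkkkkk...####
282 .####.kkkkkk#####.....kk....######.kkkkk...####
287 ####..kkkkk.#####.....kk....#######kkkkk..#####
292 #####.kkkkk##kkkk.....kk....kkkkk##kkkkk..#####
297 #####.kkkkk#kkkkk....kkk.....kkkkk#kkkkk#######
302 #####.kkkkkkkkkkk....kkk.....kkkkk.kkkk####.###
307 #####..kkkkkkkkk.....kkk.....kkkkkkkkkk####.###
312 ######..kkkkkkkk.....kkk.....kkkkkkkkk########.
317 #####....kkkkkkkkkk##kkk##kkkkkkkkkk.##########
322 ####....kkkkkkkkkkkkkkkk.kkkkkkkkkkkk#######..#
327 ####....kkkkkkkkkkkkkkkkkkkkkkkkkkkkkk#######kk
```

The key is contacted (3.2 N and rising). Pressing to the stop.

Request:
drive_tool --deltas '[[[0, 0, 1, 0], [0, 0, 2, 0], [0, 0, 2, 0]]]'

```text
t: 25.68
tcp_pos: [0.5055, 0.0786, 0.025]
tool_rot: [0.557, 0.83, 0.0, 0.0]
force: [-0.3, 0.0, 3.2]
finger_gap: -0.002
gripper_force: 1.9
```

Request:
drive_tool --deltas '[[[0, 0, 0.5, 0], [0, 0, 1, 0], [0, 0, 1, 0]]]'

```text
t: 25.93
tcp_pos: [0.5055, 0.0786, 0.0247]
tool_rot: [0.557, 0.83, 0.0, 0.0]
force: [-0.8, -0.2, 9.5]
finger_gap: -0.004
gripper_force: 4.4
```

The large key is on its stop (9.5 N, no further travel). Letting it up and moving to the small key.

Request:
drive_tool --deltas '[[[0, 0, -4, 0], [0, 0, -10, 0], [0, 0, -25, 0], [0, 0, -40, 0], [0, 0, -40, 0]]]'

```text
t: 26.35
tcp_pos: [0.5071, 0.0785, 0.066]
tool_rot: [0.557, 0.83, 0.001, 0.002]
force: [0.6, 0.2, 1.0]
finger_gap: -0.004
gripper_force: 0.0
```

Request:
drive_tool --deltas '[[[-24, -12, 0, 0], [-50, -24, 0, 0], [-75, -36, 0, 0], [-98, -48, 0, 0], [-98, -48, 0, 0]]]'

```text
t: 26.77
tcp_pos: [0.4986, -0.0342, 0.0635]
tool_rot: [0.559, 0.829, -0.0, 0.001]
force: [0.5, 0.5, -0.9]
finger_gap: -0.001
gripper_force: 0.0
```

Request:
drive_tool --deltas '[[[0, 0, 0, 0], [0, 0, 0, 0], [0, 0, 0, 0]]]'

```text
t: 27.02
tcp_pos: [0.4978, -0.0293, 0.0637]
tool_rot: [0.557, 0.831, -0.0, -0.001]
force: [1.2, -0.9, 0.2]
finger_gap: 0.001
gripper_force: 0.0
```

Run:
```python
from h import *
goto(498.2,-30.3,34,1.96)
c=cam("wrist"); im=save("wrist","pics/w14.png"); h=cv2.cvtColor(im,cv2.COLOR_RGB2HSV)
for r in range(232,330,5): print(r,"".join("#" if (p[1]<60 and p[2]>170) else ("k" if p[2]<60 else ("." if p[1]<60 else "w")) for p in h[r,250:390:3]))
```

```text
t 27.0167 tcp [497.8 -29.3  63.7] psi 1.9608 delta [-1.1  0.  29.7] turn 0.0008 F [ 1.2 -0.9  0.2] gap 0.001
232 wwwwww..############........##.####.###########
237 wwwww...##########kkkkkkkkk.##..###############
242 wwwww..#########kkkkkkkkkkkkk..####.#########..
247 wwww..########kkkkkkkkkkkkkkkk.################
252 www..########.kkkkkkkk.kkkkkkkkk###############
257 ww..#########kkkkk.#######.kkkkk.##.###########
262 w..########..kkkk.##########kkkk.##############
267 w.#########..kkkk###########kkkkk##############
272 ..#########.kkkkk###########.kkk..#############
277 .##########..kkkk###########kkkk###############
282 ############..kkk.....kk....kkk###############k
287 #############...k.....kk....k.###############k.
292 #############kkkk.....kk....kkkkk###########k..
297 ############kkkkk....kkk.....kkkkk#########kk..
302 ########.#.kkkkkk....kkk.....kkkkk########kk...
307 .#######...kkkkk.....kkk.....kkkkk.######kk....
312 ww.........kkkkk.....kkk.....kkkkkk#####k......
317 wwwwww....kkkkkkkkk##kkk..kkkkkkkkk.###k.......
322 wwwwwwwwkkkkkkkkkkkkkkkk.kkkkkkkkkkkk#kk.......
327 wwwwwwwwkkkkkkkkkkkkkkkkkkkkkkkkkkkkkkk......kk
```

The small key sits centred under the fingers (columns ≈303–334). Pressing.

Request:
drive_tool --deltas '[[[-1, 0, 8, 0], [-1, 0, 16, 0], [-1, 0, 24, 0], [-1, 0, 30, 0], [-1, 0, 32, 0]]]'

```text
t: 27.48
tcp_pos: [0.4976, -0.0307, 0.0305]
tool_rot: [0.557, 0.831, -0.0, -0.001]
force: [-0.0, 0.4, 0.8]
finger_gap: 0.003
gripper_force: 0.6
```

Request:
drive_tool --deltas '[[[0, 0, 1, 0], [0, 0, 2, 0], [0, 0, 3, 0], [0, 0, 3, 0]]]'

```text
t: 27.82
tcp_pos: [0.4983, -0.0311, 0.0291]
tool_rot: [0.557, 0.83, -0.0, -0.0]
force: [-0.8, 1.1, 2.0]
finger_gap: 0.001
gripper_force: 0.9
```

Request:
drive_tool --deltas '[[[0, 0, 1, 0], [0, 0, 2, 0], [0, 0, 3, 0], [0, 0, 3, 0]]]'

```text
t: 28.15
tcp_pos: [0.4986, -0.0312, 0.0261]
tool_rot: [0.557, 0.83, -0.0, 0.0]
force: [-0.9, 0.9, 3.6]
finger_gap: 0.001
gripper_force: 1.6
```

Request:
drive_tool --deltas '[[[0, 0, 0.5, 0], [0, 0, 1, 0], [0, 0, 1.5, 0], [0, 0, 1.5, 0]]]'

```text
t: 28.48
tcp_pos: [0.4985, -0.0312, 0.0247]
tool_rot: [0.557, 0.83, -0.0, -0.0]
force: [-2.6, 0.3, 5.8]
finger_gap: 0.003
gripper_force: 2.7
```

Request:
drive_tool --deltas '[[[0, 0, 0.5, 0], [0, 0, 0.7, 0], [0, 0, 0.7, 0]]]'

```text
t: 28.73
tcp_pos: [0.4986, -0.0312, 0.0246]
tool_rot: [0.557, 0.83, 0.0, 0.0]
force: [-2.9, 1.4, 10.8]
finger_gap: -0.003
gripper_force: 5.4
```

The small key is on its stop at the same depth (10.8 N). Letting it up, clearing, and checking the column once more.

Request:
drive_tool --deltas '[[[0, 0, -5, 0], [0, 0, -15, 0], [0, 0, -40, 0], [0, 0, -75, 0], [0, 0, -110, 0]]]'

```text
t: 29.15
tcp_pos: [0.4984, -0.0313, 0.1347]
tool_rot: [0.557, 0.83, -0.0, -0.001]
force: [-0.0, -0.6, 0.4]
finger_gap: -0.004
gripper_force: 0.0
```

Request:
drive_tool --deltas '[[[0, 0, -35, 0], [0, 0, -70, 0], [0, 0, -105, 0], [0, 0, -140, 0], [0, 0, -160, 0]]]'

```text
t: 29.57
tcp_pos: [0.5005, -0.0318, 0.2986]
tool_rot: [0.557, 0.83, 0.001, 0.004]
force: [0.4, 0.4, -0.5]
finger_gap: -0.001
gripper_force: 0.0
```

Request:
drive_tool --deltas '[[[0, 0, 0, 0], [0, 0, 0, 0], [0, 0, 0, 0]]]'

```text
t: 29.82
tcp_pos: [0.4979, -0.0311, 0.2931]
tool_rot: [0.557, 0.83, -0.0, -0.001]
force: [-0.4, 0.5, 0.1]
finger_gap: 0.004
gripper_force: 0.0
```

Run:
```python
from h import *
s=manip.sense(); print(s["t"],s["tcp_pos"],s["force"])
save("scene","pics/s5.png"); save("side","pics/d6.png")
for a,b,(x,y,w,h) in(("s4","s5",(325,222,65,90)),("d4","d6",(335,145,65,90))):
    A=cv2.imread(f"pics/{a}.png")[y:y+h,x:x+w].astype(int); B=cv2.imread(f"pics/{b}.png")[y:y+h,x:x+w].astype(int)
    print(a,b,np.abs(A-B).mean().round(2),(np.abs(A-B).max(2)>50).mean().round(4))
    g=[cv2.cvtColor(I.astype(np.uint8),cv2.COLOR_BGR2GRAY).astype(np.float32) for I in(A,B)]; print(cv2.phaseCorrelate(*g))
```

```text
29.8167 [ 0.49787219 -0.03109265  0.29309306] [-0.37586942  0.48609413  0.11129001]
s4 s5 1.77 0.0
((-0.026884080504117946, -0.021976572969862218), 0.9923691075525166)
d4 d6 5.26 0.0
((0.048020693897250055, 0.033443564137513704), 0.9559341351191203)
```

The column hasn't moved and the arm is clear, so I'm handing in.

```bash
python3 -c "
from station import manip
print(manip.sign_off())"
```

```text
the job is handed in; nothing more can be done
None
```

I built the tin column on the scale (middle-height tin, then flattest on top, flush within about 1 mm by camera), pressed the large key and then the small key fully down and let each up, and handed the job in at about 30 s; sign-off gave no verdict.

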